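Fill a carton with tins and hold the hand scanner over its label

ROBOT

A 7-joint arm with a two-finger parallel gripper is mounted at the origin on the work surface. World frame = base frame: x ahead of the robot, y to its left, z up, the work surface at z = 0. Lengths are in m, angles in rad, forces in N, time in s.
With the tool pointing down it reaches from about 0.4 to 0.9 m from the base axis. Payload 5.6 kg.
Tool frame: the origin (TCP) lies midway between the tips of the shut fingers; the grasp point (between the pads) lies 19 mm behind it; z points along the fingers, x is the direction in which the jaws open and shut, and the axes are right-handed (so a half turn about z gives the same grasp; the last joint's range is limited). The gripper opens to 92 mm and grips with 3 to 60 N. Pads are 20 mm wide; open, the fingers measure 128 mm over their backs; the gripper's body (75 mm by 189 mm) begins 69 mm behind the grasp point.
Start: joints at [-1.321, 0.468, -0.012, 1.603, 0.006, 1.071, -0.056], TCP at [0.188, 0.622, 0.215] pointing down, gripper open.
Joint ranges: [-2.53, 2.53], [-0.31, 2.02], [-1.57, 1.55], [0.28, 2.44], [-1.29, 4.43], [0.15, 1.84], [-2.92, 2.92]. Speed limits (rad/s): [2.57, 2.57, 3.14, 3.14, 3.14, 3.14, 3.14].

INTERFACE

Orientations are given as [roll, pitch, yaw] about the fixed x, y, z axes, in that order (R = Rz(yaw) Ry(pitch) Rx(roll)).
In Python, from plant import ctrl, imaging gives the robot as it stands. The module is installed in compiled form; this text tells all that it offers.
- The arm moves only by the tool move_arm, never from a script. Its argument "moves" is a list that holds one entry, the list of rows, each a list of 4 numbers: the shift along the tool's x, y, z in m, then the turn about the tool's z in degrees. In form: [[[dx, dy, dz, turn], ...]]. A call has 1 to 8 rows; each row shifts and turns the commanded pose from where the row before left it, along the tool's axes as they then stand; what a row does not reach is not made up. A row lasts 1/8 s, in which the tool goes at most 62.5 mm and 10.7 degrees, less where a joint would pass 70% of its speed; a pose out of reach is approached as far as the arm can. A call with a gripper value outside its range is refused whole. "fingers" is the closure, from -1 (fully open) to 1 (shut), set as the call begins (left out, the last holds). The fingers move at their own pace and stop on an object; "squeeze" is the grip in N (left out, the last holds). Time passes only in rows, so rows that do not move let the fingers close. It gives the time, the measured TCP pose, the force and the opening at its end, in the units of the state.
- ctrl.sense(): the state, without advancing time (a new reading comes with each control period).
- imaging.camera(name): name is "side" or "top"; returns (picture, depth): 384x512x3 uint8, red, green, blue; 384x512 float32, m along the optical axis (not along the pixel's ray), 0 where there is no reading.
- imaging.calibration(name): a dict with "fov_y" (degrees; the focal length in pixels is half the picture's height over the tangent of half this angle, whatever the lens; pixels are square), "cx", "cy" (the principal point, pixels), "k1" (the pictures are not rectified: a ray, as slopes to the right and down, at radius r is drawn at 1 + k1 r^2 times it, then the intrinsics apply), "eye" and "orientation" of the camera in the world. Camera axes: x right, y down, z forward; pixel columns grow to the right and rows downward; lengths in m; the calibration is good to about 2 mm. A picture is of the moment at which its call begins. calibration takes no time and is no camera call.
- ctrl.job_done(): hands the job in, once; it reports no verdict.
The state is a dict: "t": time; "joint_pos": joint angles; "qd": joint speeds; "tau": joint torques, N m; "eef_pos": TCP position; "tcp_rot": TCP orientation; "ft_force": force on the tool from outside, world axes, zero at the start; "torque": the same for the moment, N m; "finger_gap": finger opening in m.
Only numpy, scipy, OpenCV 4.12 (cv2) and the standard library are available. Lean on these libraries where they do the work, as an engineer would, in place of code of your own. Each camera call takes 0.05 s, during which the arm holds its last target.

TASK

On the packing bench, set the two loose tall tins upright into the two empty cells of the divided carton, one in each, without dropping them. Then draw the hand scanner up out of its stand, turn it so that its window looks steeply down (within about 30 degrees of straight down) at the middle of the label on the carton's folded-out flap from about 15 to 20 cm away, and finish while still holding it there, steady and touching nothing but the gripper. Leave the tin already in the carton and the other things on the bench where they are.

Things in the scene. Friction and masses are not known exactly. Their poses are not given: they have to be found in the camera images.
- tin_a_center (a point): one of two alike tall plain metal tins with a paper band, round, 52 mm across, 120 mm high, 0.2 to 0.33 kg, standing loose on the bench; this point is its centre, half-way up (60 mm above its underside); its z axis is the tin's axis, up
- tin_b_center (a point): the other loose tall tin, the same size and look; its centre, half-way up; z along its axis, up
- tin_packed_center (a point): a third tall tin of the same size that already stands in the carton's middle cell; its centre, half-way up. To be left there
- tin_short_center (a point): a short tin, 52 mm across and only 60 mm high, loose on the bench among the tall ones; its centre, 30 mm up. Not part of the job
- carton: open cardboard carton fixed on the bench: a row of 3 cells along its y; outside 84 (x) by 214 mm (y), walls and floor 4 mm thick, rim 60 mm above the bench; cells 76 (x) by 66 mm (y) inside, 70 mm apart. A flat flap, 84 by 100 mm, is folded out level with the rim at its +y end. Origin: on the bench under the middle cell; z up. Tins stand 64 mm proud of the rim
- cell1 (a point): centre of the floor (4 mm above the bench) of the empty cell at the carton's -y end, away from the flap; axes as the carton
- cell2 (a point): centre of the floor of the middle cell, already filled; axes as the carton
- cell3 (a point): centre of the floor of the empty cell at the carton's +y end, next to the flap; axes as the carton
- label (a point): centre of the white paper label with black bars, 70 by 84 mm, lying face up on the carton's flap, 60 mm above the bench; axes as the carton (z up)
- stand: scanner stand fixed on the bench: black base 120 by 90 by 12 mm with an upright socket, 48 by 44 mm outside, open top 67 mm above the bench, 50 mm deep, about 2 mm of play round the handle. Origin: on the bench under the socket's middle; z up; x is the way the scanner's back faces
- scanner_head (a point): centre of the box-shaped head of a gun-shaped hand scanner, grey and black, about 0.2 kg, loose in the stand; 147 mm above the bench. Head 105 mm long (x), 46 wide (y, flat parallel sides; grip here from above, centre of mass 16 mm under this point), 42 high (z). Axes: x out through the window (in the stand roughly to the robot, 25 degrees below level), y level across, z out of the head's top
- scanner_window (a point): middle of the scanner's dark window at the front of its head, 52.5 mm from the head's centre along x; same axes: x is the direction it looks. Below the head is the handle, 34 by 30 mm, upright in the stand, its lower 50 mm in the socket; its end is 130 mm below the head's centre, its axis 8 mm behind it
- bottle: white plastic bottle, 64 mm across, 190 mm high, standing at the far side of the bench; origin at its underside. A bystander
- cutter: grey box cutter, 150 by 22 by 14 mm, lying on the bench along its x; origin at the middle of its underside. A bystander
- tape_roll: roll of tan packing tape lying flat, 100 mm across, 48 mm high; origin at the middle of its underside. A bystander
- mug: white mug, 80 mm across, 95 mm high; origin at its underside. A bystander
- stock_box: small closed cardboard box, 100 by 160 by 90 mm, beyond the carton; origin at the middle of its underside. A bystander
Things that resemble listed ones, but are neither listed nor needed, are in the scene too. What is shaped like the part that bears tin_a_center but blue or orange is not meant.

How it is judged:
By the outcome, as a careful person would: the job done as asked, in the order asked, and still so for the second after the job is handed in, while the arm keeps its last pose, push and grip.
It also fails if it takes over 72 s, if anything falls off the work surface, if the arm or the gripper's body presses on something with over 40 N, if the wrist force passes 120 N, or if a joint passes its speed limit or range.

## Working session

There is one attempt and no reset: what is moved stays moved. The work goes in short steps, Python scripts to look and compute and a tool call to move; the robot and the scene stay as the last step left them, time stands still between calls to the robot, and variables do not carry over. Pictures are saved under pics/ and viewed, and the job is handed in when it is done.

Besides the shell and the picture viewer there is one more tool, called after ">>>" as name(argument=value, ...), one argument or row to a line, values as JSON. move_arm: Moves the arm, as the interface text tells. Its arguments: {"type":"object","properties":{"moves":{"type":"array","items":{"type":"array","items":{"type":"array","items":{"type":"number"}}}},"fingers":{"type":"number"},"squeeze":{"type":"number"}},"required":["moves"]}

```bash
mkdir -p pics; ls; python3 - <<'E'
from plant import ctrl, imaging
import cv2, numpy as np
s=ctrl.sense()
for k,v in s.items(): print(k,np.round(v,3))
for n in ("side","top"):
    c=imaging.calibration(n); print(n,c)
    p,d=imaging.camera(n)
    np.savez(f"pics/{n}0.npz",p=p,d=d)
    cv2.imwrite(f"pics/{n}0.png",cv2.resize(p[:,:,::-1],(768,576),interpolation=cv2.INTER_CUBIC))
    print((d==0).mean())
E
```

```text
pics
t 0.0
joint_pos [-1.321  0.468 -0.012  1.604  0.006  1.071 -0.056]
qd [ 0.    -0.     0.001 -0.    -0.001  0.001 -0.001]
tau [-1.0000e-03 -5.2058e+01 -1.3000e-02 -2.4374e+01 -5.7000e-02  1.7000e-02
  0.0000e+00]
eef_pos [0.188 0.622 0.214]
tcp_rot [3.141e+00 2.000e-03 1.278e+00]
ft_force [-0.44  -0.107 -0.118]
torque [-0.041  0.021 -0.   ]
finger_gap 0.092
side {'fov_y': 52.100045305008464, 'cx': 253.9055037169705, 'cy': 190.3025225710337, 'k1': 0.04351912477760921, 'eye': array([ 0.33638695, -0.87409766,  0.89730856]), 'orientation': array([-2.27638472, -0.00612583, -0.27023755])}
0.004231770833333333
top {'fov_y': 57.81792212768389, 'cx': 252.28232629059784, 'cy': 184.9241523125074, 'k1': -0.08674079506922078, 'eye': array([ 0.51002028, -0.01828465,  1.17136414]), 'orientation': array([-3.06495958,  0.00324355, -1.58120532])}
0.003972371419270833
```

View pics/top0.png

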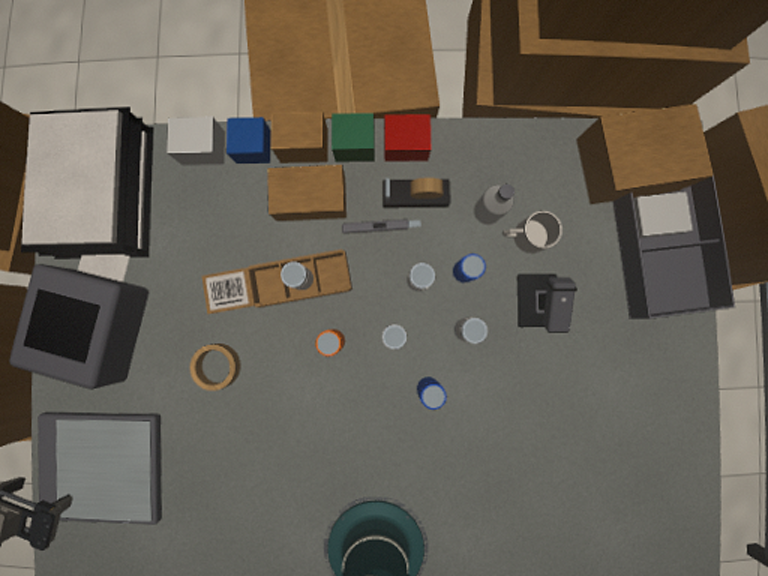

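View pics/side0.png

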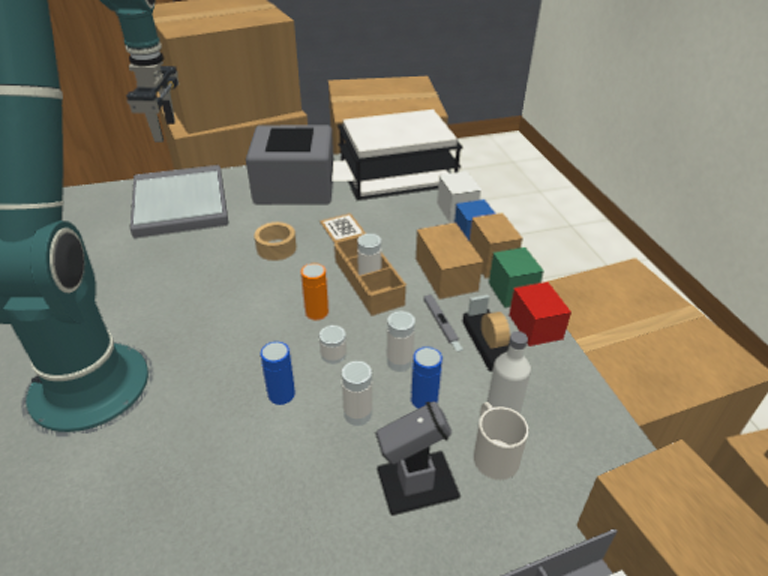

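The top view (768 px wide) shows the loose tall tins at (422,276) and (474,330), and the short tin at (394,337). The packed tin is at (294,274) and the label at (227,290). The scanner is at (560,303) in its stand at (540,300). Next I'll measure them from depth.

```bash
cat > h.py <<'E'
import numpy as np, cv2
from scipy.spatial.transform import Rotation as Rn
from plant import ctrl, imaging
def cal(n):
    c=imaging.calibration(n); f=192/np.tan(np.radians(c["fov_y"]/2))
    return c,f,Rn.from_euler("xyz",c["orientation"]).as_matrix()
def slopes(n,u,v):
    c,f,R=cal(n); x=(np.asarray(u,float)-c["cx"])/f; y=(np.asarray(v,float)-c["cy"])/f
    rd=np.hypot(x,y); r=rd.copy()
    for _ in range(30): r=rd/(1+c["k1"]*r*r)
    k=np.where(rd>0,r/np.maximum(rd,1e-12),1); return x*k,y*k
def cloud(n,d):
    c,f,R=cal(n); v,u=np.mgrid[:384,:512]; x,y=slopes(n,u,v)
    P=np.stack([x*d,y*d,d],-1)@R.T+c["eye"]; P[d==0]=np.nan; return P
def ray(n,u,v,z):
    c,f,R=cal(n); x,y=slopes(n,u,v); w=R@np.array([x,y,1.]); return c["eye"]+w*(z-c["eye"][2])/w[2]
def proj(n,X):
    c,f,R=cal(n); p=(np.atleast_2d(X)-c["eye"])@R; x=p[:,0]/p[:,2];y=p[:,1]/p[:,2]; k=1+c["k1"]*(x*x+y*y)
    return np.stack([x*k*f+c["cx"],y*k*f+c["cy"]],-1)
def shot(n,tag):
    p,d=imaging.camera(n); np.savez(f"pics/{n}{tag}.npz",p=p,d=d); return p,d
def load(n,tag):
    z=np.load(f"pics/{n}{tag}.npz"); return z["p"],z["d"]
E
python3 - <<'E'
from h import *
C={}
for n in("top","side"):
    p,d=load(n,0); C[n]=cloud(n,d)
    P=C[n]; m=(P[...,0]>.2)&(P[...,0]<.9)&(abs(P[...,1])<.5)&(abs(P[...,2])<.02)
    print(n,"bench z",np.nanmedian(P[...,2][m]),np.nanstd(P[...,2][m]))
P=C["top"]
for nm,(u,v),z in [("tin1",(422,276),.12),("tin2",(474,330),.12),("short",(394,337),.06),("packed",(294,274),.124),("orange",(328,342),.12),("blue1",(471,266),.12)]:
    u=u/1.5;v=v/1.5
    vv,uu=np.mgrid[:384,:512]; w=(np.hypot(uu-u,vv-v)<16)&(abs(P[...,2]-z)<.012)
    Q=P[w]; (cx,cy),r=cv2.minEnclosingCircle(np.float32(Q[:,:2]*1000)); 
    S=C["side"]; ws=(np.hypot(S[...,0]-cx/1000,S[...,1]-cy/1000)<.035)&(abs(S[...,2]-z)<.008); q=S[ws]
    cs,rs=cv2.minEnclosingCircle(np.float32(q[:,:2]*1000)) if len(q)>5 else ((0,0),0)
    print(nm,len(Q),np.round(Q.mean(0),4),"circ",round(cx,1),round(cy,1),round(r,1),"side",len(q),np.round(cs,1),round(rs,1))
E
```

```text
top bench z -0.0001765064239622749 0.0031783464853643957
side bench z -0.0002871586156821815 0.0036343684945559975
tin1 229 [ 0.5958 -0.1036  0.1199] circ 595.9 -103.8 25.7 side 203 [ 592.3 -102.3] 26.3
tin2 224 [ 0.4832 -0.2064  0.1199] circ 483.0 -207.2 25.4 side 261 [ 481.5 -205. ] 27.4
short 207 [ 0.4716 -0.047   0.0602] circ 471.4 -47.3 25.6 side 188 [468.7 -46.6] 27.0
packed 232 [0.6009 0.1571 0.124 ] circ 600.9 157.6 26.2 side 134 [597.4 157.7] 29.5
orange 233 [0.4616 0.0868 0.12  ] circ 461.5 87.5 26.1 side 156 [459.4  87.5] 27.2
blue1 233 [ 0.6136 -0.207   0.1197] circ 614.3 -207.7 26.3 side 240 [ 612.2 -204.9] 27.8
```

```bash
python3 - <<'E'
from h import *
p,d=load("top",0);P=cloud("top",d)
m=(abs(P[...,2]-.06)<.006)&(P[...,0]>.48)&(P[...,0]<.72)&(P[...,1]>.0)&(P[...,1]<.40)
Q=P[m]; 
n,lab,st,_=cv2.connectedComponentsWithStats(cv2.dilate(m.astype(np.uint8),np.ones((3,3))))
for i in range(1,n):
    if st[i,4]>80:
        q=P[m&(lab==i)]; print(i,st[i],cv2.minAreaRect(np.float32(q[:,:2]*1000)))
# label: white px on flap
hsv=cv2.cvtColor(p,cv2.COLOR_RGB2HSV)
w=m&(hsv[...,1]<60)&(P[...,1]>.24); q=P[w]; print("label",len(q),cv2.minAreaRect(np.float32(q[:,:2]*1000)),q.mean(0))
# scanner head
m=(P[...,2]>.09)&(P[...,0]>.4)&(P[...,0]<.68)&(P[...,1]<-.28)&(P[...,1]>-.48)
n,lab,st,_=cv2.connectedComponentsWithStats(m.astype(np.uint8))
for i in range(1,n):
    if st[i,4]>50:
        q=P[lab==i]; print("hi",st[i],q.mean(0),cv2.minAreaRect(np.float32(q[:,:2]*1000)),q[:,2].min(),q[:,2].max())
m=(hsv[...,2]<60)&(P[...,2]>.004)&(P[...,2]<.025)&(P[...,0]>.4)&(P[...,0]<.68)&(P[...,1]<-.28)&(P[...,1]>-.48)
q=P[m];print("base",len(q),cv2.minAreaRect(np.float32(q[:,:2]*1000)))
for n in("top","side"):
    p,_=load(n,0)
    c=(slice(160,250),slice(320,410)) if n=="top" else (slice(250,350),slice(235,325))
    cv2.imwrite(f"pics/crop_{n}.png",cv2.resize(p[c][:,:,::-1],None,fx=6,fy=6,interpolation=cv2.INTER_CUBIC))
E
```

```text
1 [ 134  165  101   45 1830] ((590.2842407226562, 206.63302612304688), (90.43240356445312, 315.696533203125), 9.473248481750488)
label 549 ((577.2569580078125, 302.3836975097656), (80.2861557006836, 108.48941802978516), 11.793763160705566) [0.57206861 0.31155996 0.06032394]
hi [362 184  23  38 687] [ 0.53276459 -0.36612892  0.16155745] ((532.2060546875, -371.15692138671875), (47.10442352294922, 109.8222885131836), 89.65028381347656) 0.09175910994646141 0.18921757223221158
base 504 ((544.8727416992188, -368.3174133300781), (85.28934478759766, 115.20137023925781), 88.67158508300781)
```

View pics/crop_top.png

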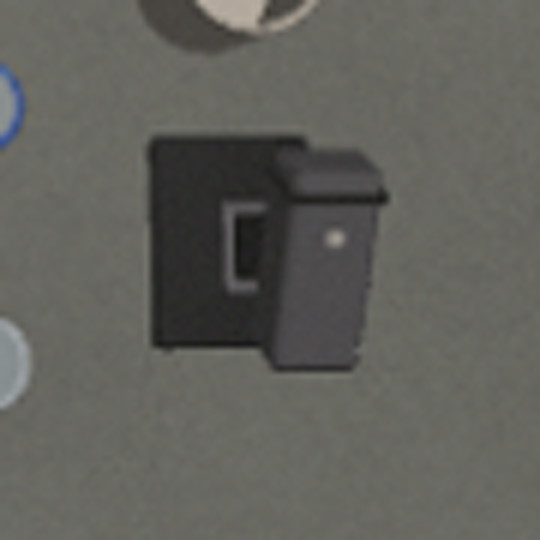

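View pics/crop_side.png

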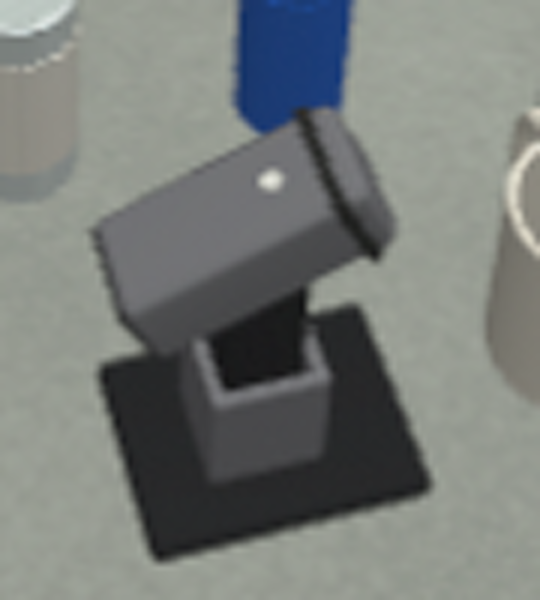

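>>> move_arm(
  moves=[
    [[0, 0, 0, 10.6], [0, 0, 0, 10.6], [0, 0, 0, 10.6], [0, 0, 0, 10.6], [0, 0, 0, 10.6], [0, 0, 0, 10.6], [0, 0, 0, 0]],
  ],
  fingers=-1,
  squeeze=25,
)

```text
t: 0.98
eef_pos: [0.1874, 0.6221, 0.2141]
tcp_rot: [3.141, -0.0, 0.17]
ft_force: [0.1, 0.3, -0.1]
finger_gap: 0.092
```

```bash
cat >> h.py <<'E'
def go(X,yawdeg=None):
    s=ctrl.sense(); R=Rn.from_euler("xyz",s["tcp_rot"]).as_matrix()
    t=R.T@(np.array(X)-s["eef_pos"]); print("t",round(s["t"],2),"at",np.round(s["eef_pos"],4),"rot",np.round(np.degrees(s["tcp_rot"]),2),"ft",np.round(s["ft_force"],1),"gap",round(s["finger_gap"],4),"jp",np.round(s["joint_pos"],2))
    print("  shift",np.round(t,4),"turn",None if yawdeg is None else round(np.degrees(s["tcp_rot"][2])-yawdeg,1))
E
python3 -c "
from h import *
go([.5952,-.1032,.205],9.5)"
```

```text
t 0.97 at [0.1874 0.6221 0.2141] rot [179.94  -0.     9.75] ft [ 0.1  0.3 -0.1] gap 0.092 jp [-1.49  0.47  0.22  1.62 -0.11  1.07 -1.07]
  shift [0.2791 0.7838 0.0099] turn 0.2
```

>>> move_arm(
  moves=[
    [[0.0174, 0.049, 0, 0], [0.0174, 0.049, 0, 0], [0.0174, 0.049, 0, 0], [0.0174, 0.049, 0, 0], [0.0174, 0.049, 0, 0], [0.0174, 0.049, 0, 0], [0.0174, 0.049, 0, 0], [0.0174, 0.049, 0, 0]],
  ],
)

```text
t: 1.98
eef_pos: [0.391, 0.2576, 0.2148]
tcp_rot: [-3.141, -0.0, 0.172]
ft_force: [0.2, 0.7, 0.1]
finger_gap: 0.0919
```

>>> move_arm(
  moves=[
    [[0.0174, 0.049, 0, 0], [0.0174, 0.049, 0, 0], [0.0174, 0.049, 0, 0], [0.0174, 0.049, 0, 0], [0.0174, 0.049, 0, 0], [0.0174, 0.049, 0, 0], [0.0174, 0.049, 0, 0], [0.0174, 0.049, 0, 0]],
  ],
)

```text
t: 2.98
eef_pos: [0.5938, -0.1053, 0.2144]
tcp_rot: [-3.141, 0.0, 0.172]
ft_force: [0.4, 0.5, 0.2]
finger_gap: 0.092
```

```bash
python3 -c "
from h import *
go([.5952,-.1032,.076],9.5)"
```

```text
t 2.98 at [ 0.5938 -0.1053  0.2144] rot [-1.7998e+02  1.0000e-02  9.8800e+00] ft [0.4 0.5 0.2] gap 0.092 jp [-0.35  0.43  0.62  1.76 -0.28  1.05  0.54]
  shift [ 0.0018 -0.0018  0.1384] turn 0.4
```

>>> move_arm(
  moves=[
    [[0.002, -0.002, 0.046, 0], [0, 0, 0.046, 0], [0, 0, 0.046, 0], [0, 0, 0, 0]],
  ],
)

```text
t: 3.48
eef_pos: [0.592, -0.1013, 0.0734]
tcp_rot: [-3.14, 0.007, 0.171]
ft_force: [-0.2, -0.4, 1.0]
finger_gap: 0.0917
```

>>> move_arm(
  moves=[
    [[0, 0, 0, 0], [0, 0, 0, 0], [0, 0, 0, 0], [0, 0, 0, 0], [0, 0, 0, 0]],
  ],
  fingers=1,
  squeeze=25,
)

```text
t: 4.1
eef_pos: [0.5953, -0.1017, 0.0773]
tcp_rot: [3.142, -0.001, 0.168]
ft_force: [0.4, 0.8, 4.4]
finger_gap: 0.0516
```

```bash
python3 -c "
from h import *
go([.587,.2264,.225],9.6)"
```

```text
t 4.1 at [ 0.5953 -0.1017  0.0773] rot [ 1.80e+02 -7.00e-02  9.64e+00] ft [0.4 0.8 4.4] gap 0.0516 jp [-0.28  0.6   0.53  1.85 -0.41  0.8   0.63]
  shift [ 0.0469 -0.3249 -0.1476] turn 0.0
```

>>> move_arm(
  moves=[
    [[0, 0, -0.015, 0], [0, 0, -0.04, 0], [0, 0, -0.05, 0], [0, 0, -0.043, 0], [0.004, -0.03, 0, 0], [0.008, -0.05, 0, 0], [0.008, -0.05, 0, 0], [0.008, -0.05, 0, 0]],
  ],
)

```text
t: 5.1
eef_pos: [0.5917, 0.0816, 0.225]
tcp_rot: [-3.142, 0.0, 0.167]
ft_force: [-0.3, 0.6, -2.8]
finger_gap: 0.0515
```

>>> move_arm(
  moves=[
    [[0.007, -0.05, 0, 0], [0.006, -0.05, 0, 0], [0.004, -0.03, 0, 0], [0.002, -0.015, 0, 0], [0, 0, 0, 0], [0, 0, 0, 0]],
  ],
)

```text
t: 5.85
eef_pos: [0.5872, 0.2241, 0.2247]
tcp_rot: [3.14, 0.0, 0.165]
ft_force: [0.3, -0.0, -2.9]
finger_gap: 0.0515
```

```bash
python3 - <<'E'
from h import *
go([.587,.2264,.081],9.6)
for n in("top","side"):
    p,d=shot(n,"1"); P=cloud(n,d)
    if n=="side": cv2.imwrite("pics/s1.png",cv2.resize(p[110:240,170:310,::-1],None,fx=4,fy=4,interpolation=cv2.INTER_CUBIC))
E
```

```text
t 5.85 at [0.5872 0.2241 0.2247] rot [179.93   0.     9.46] ft [ 0.3 -0.  -2.9] gap 0.0515 jp [-0.82  0.45  0.55  1.68 -0.26  1.09 -0.03]
  shift [ 0.0002 -0.0025  0.1437] turn -0.1
```

View pics/s1.png

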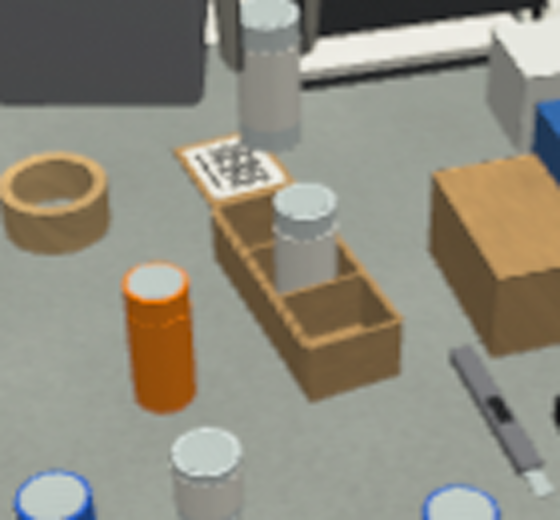

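>>> move_arm(
  moves=[
    [[0, -0.004, 0, 0], [0, 0, 0.025, 0], [0, 0, 0.04, 0], [0, 0, 0.03, 0], [0, 0, 0.02, 0], [0, 0, 0.012, 0], [0, 0, 0.008, 0], [0, 0, 0.004, 0]],
  ],
)

```text
t: 6.95
eef_pos: [0.5866, 0.2306, 0.0858]
tcp_rot: [-3.141, -0.001, 0.168]
ft_force: [0.5, -0.2, -3.2]
finger_gap: 0.0516
```

```bash
python3 - <<'E'
from h import *
go([.587,.2277,.081],9.6)
E
```

```text
t 6.95 at [0.5866 0.2306 0.0858] rot [-1.7998e+02 -5.0000e-02  9.6200e+00] ft [ 0.5 -0.2 -3.2] gap 0.0516 jp [-0.77  0.62  0.47  1.77 -0.36  0.84  0.04]
  shift [-0.0001  0.0029  0.0048] turn 0.0
```

>>> move_arm(
  moves=[
    [[0, 0.002, 0.002, 0], [0, 0, 0.002, 0], [0, 0, 0.001, 0], [0, 0, 0, 0]],
  ],
)

```text
t: 7.45
eef_pos: [0.5868, 0.2285, 0.0814]
tcp_rot: [-3.141, -0.001, 0.168]
ft_force: [-1.3, -1.6, 1.8]
finger_gap: 0.0514
```

>>> move_arm(
  moves=[
    [[0, 0, 0, 0], [0, 0, 0, 0], [0, 0, 0, 0], [0, 0, 0, 0], [0, 0, -0.03, 0], [0, 0, -0.05, 0], [0, 0, -0.06, 0], [0, 0, 0, 0]],
  ],
  fingers=-1,
)

```text
t: 8.45
eef_pos: [0.5895, 0.2291, 0.2259]
tcp_rot: [-3.139, -0.009, 0.168]
ft_force: [-0.1, -1.6, 0.3]
finger_gap: 0.0919
```

```bash
python3 - <<'E'
from h import *
go([.4825,-.206,.21],9.6)
E
```

```text
t 8.45 at [0.5895 0.2291 0.2259] rot [-179.82   -0.53    9.6 ] ft [-0.1 -1.6  0.3] gap 0.0919 jp [-0.83  0.45  0.55  1.67 -0.26  1.08 -0.03]
  shift [-0.1782  0.4112  0.013 ] turn 0.0
```

>>> move_arm(
  moves=[
    [[-0.01, 0.022, 0, 0], [-0.02, 0.046, 0, 0], [-0.02, 0.046, 0, 0], [-0.02, 0.046, 0, 0], [-0.02, 0.046, 0, 0], [-0.02, 0.046, 0, 0], [-0.02, 0.046, 0, 0], [-0.02, 0.046, 0, 0]],
  ],
)

```text
t: 9.45
eef_pos: [0.493, -0.1381, 0.2188]
tcp_rot: [-3.141, 0.003, 0.167]
ft_force: [-0.9, -1.1, 0.0]
finger_gap: 0.0919
```

>>> move_arm(
  moves=[
    [[-0.019, 0.046, 0, 0], [-0.009, 0.021, 0, 0], [0, 0, 0.01, 0], [0, 0, 0, 0]],
  ],
)

```text
t: 9.95
eef_pos: [0.4782, -0.2052, 0.2085]
tcp_rot: [-3.14, 0.004, 0.168]
ft_force: [-0.2, -0.1, -1.0]
finger_gap: 0.0916
```

```bash
python3 - <<'E'
from h import *
go([.4825,-.206,.077],9.6)
E
```

```text
t 9.95 at [ 0.4782 -0.2052  0.2085] rot [-179.88    0.21    9.65] ft [-0.2 -0.1 -1. ] gap 0.0916 jp [-0.26  0.3   0.73  1.96 -0.24  0.98  0.75]
  shift [0.0046 0.0018 0.1315] turn 0.1
```

>>> move_arm(
  moves=[
    [[0.003, 0.001, 0.03, 0], [0, 0, 0.045, 0], [0, 0, 0.04, 0], [0, 0, 0.016, 0], [0, 0, 0, 0], [0, 0, 0, 0]],
  ],
)

```text
t: 10.7
eef_pos: [0.4838, -0.2072, 0.0808]
tcp_rot: [3.141, -0.002, 0.168]
ft_force: [-0.1, -0.0, 0.4]
finger_gap: 0.0918
```

```bash
python3 - <<'E'
from h import *
go([.4825,-.206,.077],9.6)
E
```

```text
t 10.7 at [ 0.4838 -0.2072  0.0808] rot [ 1.7995e+02 -1.2000e-01  9.6400e+00] ft [-0.1 -0.   0.4] gap 0.0918 jp [-0.15  0.5   0.61  2.04 -0.43  0.73  0.91]
  shift [-0.0011 -0.0014  0.0038] turn 0.0
```

>>> move_arm(
  moves=[
    [[-0.001, -0.001, 0.004, 0], [0, 0, 0, 0], [0, 0, 0, 0], [0, 0, 0, 0], [0, 0, 0, 0], [0, 0, 0, 0]],
  ],
  fingers=1,
  squeeze=25,
)

```text
t: 11.45
eef_pos: [0.4819, -0.2063, 0.0757]
tcp_rot: [3.141, -0.0, 0.168]
ft_force: [1.1, -0.2, 1.8]
finger_gap: 0.0519
```

```bash
python3 - <<'E'
from h import *
go([.610,.0883,.215],9.6)
E
```

```text
t 11.45 at [ 0.4819 -0.2063  0.0757] rot [ 1.7999e+02 -3.0000e-02  9.6200e+00] ft [ 1.1 -0.2  1.8] gap 0.0519 jp [-0.14  0.51  0.61  2.04 -0.44  0.72  0.91]
  shift [ 0.1756 -0.269  -0.1392] turn 0.0
```

>>> move_arm(
  moves=[
    [[0, 0, -0.015, 0], [0, 0, -0.04, 0], [0, 0, -0.05, 0], [0, 0, -0.035, 0], [0.013, -0.019, 0, 0], [0.026, -0.04, 0, 0], [0.03, -0.046, 0, 0], [0.03, -0.046, 0, 0]],
  ],
)

```text
t: 12.45
eef_pos: [0.554, -0.0395, 0.2163]
tcp_rot: [-3.141, -0.0, 0.167]
ft_force: [0.7, 0.1, -3.9]
finger_gap: 0.0519
```

>>> move_arm(
  moves=[
    [[0.03, -0.046, 0, 0], [0.026, -0.04, 0, 0], [0.015, -0.024, 0, 0], [0.006, -0.008, 0, 0], [0, 0, 0, 0], [0, 0, 0, 0], [0, 0, 0, 0]],
  ],
)

```text
t: 13.32
eef_pos: [0.61, 0.0867, 0.2159]
tcp_rot: [3.141, -0.0, 0.165]
ft_force: [-0.0, 0.6, -2.9]
finger_gap: 0.0517
```

```bash
python3 - <<'E'
from h import *
go([.610,.0883,.080],9.6)
p,d=shot("top",2); cv2.imwrite("pics/t2.png",p[100:300,80:420,::-1].repeat(2,0).repeat(2,1)); P=cloud("top",d)
def circ(x,y,z):
    m=(abs(P[...,2]-z)<.012)&(np.hypot(P[...,0]-x,P[...,1]-y)<.045); Q=P[m]; print(len(Q),Q.mean(0),cv2.minEnclosingCircle(np.float32(Q[:,:2]*1000)))
circ(.587,.228,.124);circ(.6,.157,.124)
E
```

```text
t 13.32 at [0.61   0.0867 0.2159] rot [179.99  -0.     9.48] ft [-0.   0.6 -2.9] gap 0.0517 jp [-0.66  0.45  0.62  1.72 -0.29  1.06  0.23]
  shift [ 0.0002 -0.0016  0.1359] turn -0.1
0 [nan nan nan] ((0.0, 0.0), 0.0)
0 [nan nan nan] ((0.0, 0.0), 0.0)<stdin>:5: RuntimeWarning: Mean of empty slice.
  ret = um.true_divide(
```

View pics/t2.png

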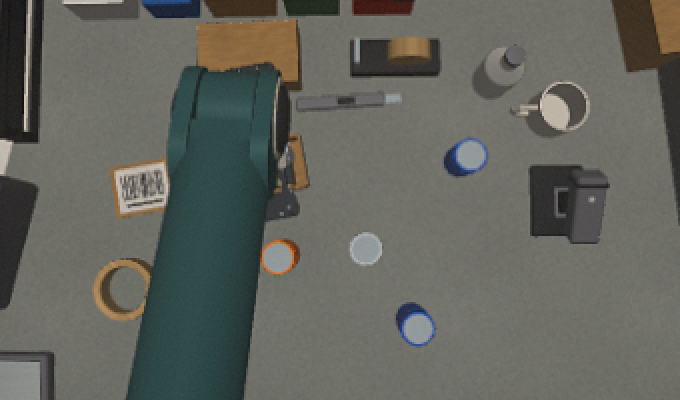

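>>> move_arm(
  moves=[
    [[0, -0.001, 0.015, 0], [0, 0, 0.035, 0], [0, 0, 0.035, 0], [0, 0, 0.022, 0], [0, 0, 0.012, 0], [0, 0, 0.008, 0], [0, 0, 0.004, 0], [0, 0, 0, 0]],
  ],
)

```text
t: 14.38
eef_pos: [0.6103, 0.0895, 0.0849]
tcp_rot: [-3.141, -0.001, 0.168]
ft_force: [0.3, 0.2, -3.1]
finger_gap: 0.0517
```

```bash
python3 - <<'E'
from h import *
go([.610,.0883,.080],9.6)
E
```

```text
t 14.38 at [0.6103 0.0895 0.0849] rot [-1.7999e+02 -4.0000e-02  9.6200e+00] ft [ 0.3  0.2 -3.1] gap 0.0517 jp [-0.59  0.61  0.54  1.81 -0.41  0.83  0.31]
  shift [-0.0005  0.0011  0.0049] turn 0.0
```

>>> move_arm(
  moves=[
    [[0, 0.001, 0.002, 0], [0, 0, 0.002, 0], [0, 0, 0.001, 0], [0, 0, 0, 0]],
  ],
)

```text
t: 14.88
eef_pos: [0.6103, 0.0885, 0.0798]
tcp_rot: [-3.141, -0.0, 0.168]
ft_force: [-0.7, -0.4, -0.4]
finger_gap: 0.0515
```

>>> move_arm(
  moves=[
    [[0, 0, 0, 0], [0, 0, 0, 0], [0, 0, 0, 0], [0, 0, 0, 0], [0, 0, -0.03, 0], [0, 0, -0.05, 0], [0, 0, -0.06, 0], [0, 0, -0.04, 0]],
  ],
  fingers=-1,
)

```text
t: 15.88
eef_pos: [0.6109, 0.0882, 0.2626]
tcp_rot: [-3.141, -0.003, 0.168]
ft_force: [0.7, 0.8, 0.4]
finger_gap: 0.0919
```

```bash
python3 - <<'E'
from h import *
# scanner geometry from the first top/side pictures
for n in("top","side"):
    p,d=load(n,0);P=cloud(n,d)
    m=(P[...,2]>.075)&(P[...,0]>.44)&(P[...,0]<.66)&(P[...,1]<-.31)&(P[...,1]>-.43)
    nn,lab,st,_=cv2.connectedComponentsWithStats(m.astype(np.uint8))
    i=1+np.argmax(st[1:,4]); Q=P[lab==i]
    print(n,len(Q),"min",Q.min(0),"max",Q.max(0))
    if n=="top":
        T=Q[(Q[:,2]>.13)]
        # fit top plane
        for _ in range(6):
            A=np.c_[T[:,:2],np.ones(len(T))]; c=np.linalg.lstsq(A,T[:,2],rcond=None)[0]; r=T[:,2]-A@c
            T=T[abs(r)<max(.003,1.5*r.std())]
        print("top plane",c,"tilt deg",np.degrees(np.arctan(np.hypot(c[0],c[1]))),"azim",np.degrees(np.arctan2(-c[1],-c[0])),len(T),T.mean(0),cv2.minAreaRect(np.float32(T[:,:2]*1000)))
        nv=np.array([-c[0],-c[1],1]);nv/=np.linalg.norm(nv)
        print("T x range",T[:,0].min(),T[:,0].max(),"y",T[:,1].min(),T[:,1].max())
# stand base & socket in top
p,d=load("top",0);P=cloud("top",d);hsv=cv2.cvtColor(p,cv2.COLOR_RGB2HSV)
m=(P[...,2]>.055)&(P[...,2]<.075)&(P[...,0]>.45)&(P[...,0]<.66)&(P[...,1]<-.3)&(P[...,1]>-.43);Q=P[m]
print("rim",len(Q),Q.min(0),Q.max(0))
m=(abs(P[...,2]-.012)<.004)&(P[...,0]>.45)&(P[...,0]<.66)&(P[...,1]<-.29)&(P[...,1]>-.44)&(hsv[...,2]<70);Q=P[m]
print("base",len(Q),Q.min(0),Q.max(0), cv2.minAreaRect(np.float32(Q[:,:2]*1000)))
p,d=load("side",0);P=cloud("side",d);hsv=cv2.cvtColor(p,cv2.COLOR_RGB2HSV)
m=(abs(P[...,2]-.012)<.004)&(P[...,0]>.45)&(P[...,0]<.66)&(P[...,1]<-.29)&(P[...,1]>-.44)&(hsv[...,2]<70);Q=P[m]
print("base side",len(Q),Q.min(0),Q.max(0), cv2.minAreaRect(np.float32(Q[:,:2]*1000)))
m=(abs(P[...,2]-.067)<.004)&(P[...,0]>.45)&(P[...,0]<.66)&(P[...,1]<-.29)&(P[...,1]>-.44);Q=P[m]
print("rim side",len(Q),Q.min(0),Q.max(0), cv2.minAreaRect(np.float32(Q[:,:2]*1000)))
E
```

```text
top 704 min [ 0.47719171 -0.39488806  0.07525266] max [ 0.58717854 -0.34782779  0.18921757]
top plane [ 0.4515007  -0.04166878 -0.08666068] tilt deg 24.390462408958843 azim 174.72713654651747 390 [ 0.52560349 -0.370896    0.16612807] ((526.8877563476562, -371.0631408691406), (46.494300842285156, 92.56137084960938), 89.04759979248047)
T x range 0.48030641048274497 0.5733011936196684 y -0.3948880639836548 -0.34839801726645414
side 1391 min [ 0.47543462 -0.3954519   0.075261  ] max [ 0.58711472 -0.34639111  0.18762567]
rim 90 [ 0.51717346 -0.37339334  0.05562648] [ 0.65959684 -0.33876004  0.07495472]
base 437 [ 0.48740656 -0.41227966  0.00800445] [ 0.6024378  -0.32473539  0.01582168] ((544.8727416992188, -368.3174133300781), (85.28934478759766, 115.20137023925781), 88.67158508300781)
base side 968 [ 0.48483358 -0.41739525  0.0080009 ] [ 0.60204722 -0.32845114  0.01597864] ((543.4319458007812, -373.004638671875), (88.8344955444336, 117.02557373046875), 89.8441390991211)
rim side 148 [ 0.51419709 -0.39274971  0.06302388] [ 0.65964223 -0.3455006   0.07097778] ((585.90380859375, -372.6088562011719), (144.16854858398438, 39.59640121459961), 5.904226779937744)
```

```bash
python3 - <<'E'
from h import *
go([.556,-.371,.25],-90)
E
```

```text
t 15.88 at [0.6109 0.0882 0.2626] rot [-1.7998e+02 -1.7000e-01  9.6000e+00] ft [0.7 0.8 0.4] gap 0.0919 jp [-0.68  0.41  0.64  1.67 -0.26  1.15  0.2 ]
  shift [-0.1308  0.4436  0.0121] turn 99.6
```

>>> move_arm(
  moves=[
    [[-0.008, 0.027, 0, 0], [-0.015, 0.05, 0, 0], [-0.015, 0.05, 0, 0], [-0.015, 0.05, 0, 0], [-0.015, 0.05, 0, 0], [-0.015, 0.05, 0, 0], [-0.015, 0.05, 0, 0], [-0.015, 0.05, 0, 0]],
  ],
)

```text
t: 16.88
eef_pos: [0.5615, -0.3036, 0.2597]
tcp_rot: [-3.141, -0.0, 0.168]
ft_force: [1.3, -0.4, 1.0]
finger_gap: 0.0917
```

>>> move_arm(
  moves=[
    [[-0.012, 0.04, 0, 0], [-0.006, 0.023, 0, 0], [0, 0, 0, 10], [0, 0, 0, 10], [0, 0, 0, 10], [0, 0, 0, 10], [0, 0, 0, 10], [0, 0, 0, 10]],
  ],
)

```text
t: 17.88
eef_pos: [0.5546, -0.3671, 0.2596]
tcp_rot: [-3.141, 0.0, -0.885]
ft_force: [0.3, -0.4, 0.1]
finger_gap: 0.0917
```

>>> move_arm(
  moves=[
    [[0, 0, 0, 10], [0, 0, 0, 10], [0, 0, 0, 10], [0, 0, 0, 9.6], [0, 0, 0, 0], [0, 0, 0, 0]],
  ],
)

```text
t: 18.62
eef_pos: [0.5546, -0.3672, 0.2595]
tcp_rot: [3.142, 0.0, -1.568]
ft_force: [0.4, 0.0, -0.7]
finger_gap: 0.0914
```

```bash
python3 - <<'E'
from h import *
go([.556,-.371,.1336],-90)
for n in("top","side"):
    p,d=shot(n,3); cv2.imwrite(f"pics/{n}3.png",cv2.resize(p[:,:,::-1],(768,576),interpolation=cv2.INTER_CUBIC))
    P=cloud(n,d)
    for x,y,z in((.587,.228,.124),(.6,.157,.124),(.61,.088,.124),(.471,-.047,.06)):
        m=(abs(P[...,2]-z)<.012)&(np.hypot(P[...,0]-x,P[...,1]-y)<.034); Q=P[m]; print(n,len(Q),Q.mean(0),cv2.minEnclosingCircle(np.float32(Q[:,:2]*1000)))
E
```

```text
t 18.62 at [ 0.5546 -0.3672  0.2595] rot [ 1.800e+02  1.000e-02 -8.981e+01] ft [ 0.4  0.  -0.7] gap 0.0914 jp [-0.18  0.68  1.13  1.56 -0.63  1.31 -0.53]
  shift [ 0.0039 -0.0014  0.1259] turn 0.2
top 237 [0.58658238 0.22589368 0.12381753] ((586.8673095703125, 226.8180694580078), 26.020158767700195)
top 231 [0.60087363 0.15701499 0.12387867] ((601.2510986328125, 157.31004333496094), 26.045778274536133)
top 230 [0.6101681  0.08580806 0.12385077] ((610.6874389648438, 86.37456512451172), 25.612075805664062)
top 209 [ 0.47147686 -0.04704265  0.06015583] ((471.0495910644531, -46.87714385986328), 25.927244186401367)
side 133 [0.5828988  0.22097777 0.12182457] ((583.5740966796875, 225.86514282226562), 28.294225692749023)
side 150 [0.59670219 0.15369234 0.12170208] ((598.286865234375, 156.4790496826172), 27.19692039489746)
side 158 [0.60603354 0.08326024 0.12196074] ((607.42236328125, 88.14578247070312), 26.32223129272461)
side 205 [ 0.46766348 -0.04982685  0.05834304] ((468.4438781738281, -46.59940719604492), 27.358123779296875)
```

View pics/top3.png

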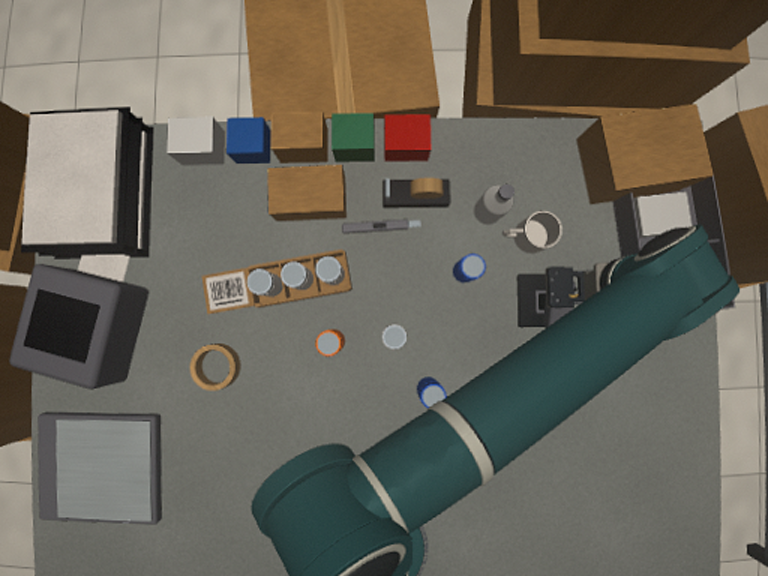

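View pics/side3.png

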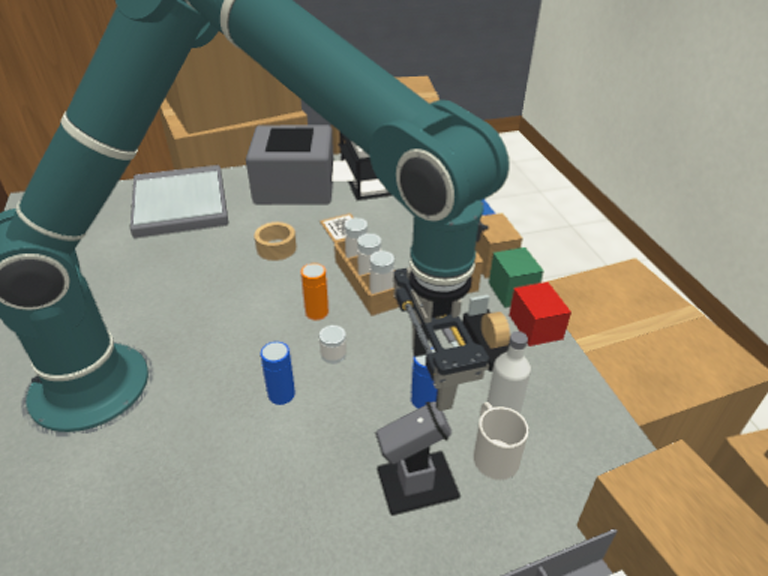

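>>> move_arm(
  moves=[
    [[0.004, -0.001, 0.025, 0], [0, 0, 0.04, 0], [0, 0, 0.035, 0], [0, 0, 0.02, 0], [0, 0, 0, 0], [0, 0, 0, 0]],
  ],
)

```text
t: 19.48
eef_pos: [0.5559, -0.3721, 0.1407]
tcp_rot: [-3.14, -0.001, -1.571]
ft_force: [0.4, 0.3, 0.6]
finger_gap: 0.0923
```

```bash
python3 - <<'E'
from h import *
go([.556,-.371,.1336],-90)
p,d=shot("side",4);cv2.imwrite("pics/s4.png",cv2.resize(p[200:350,210:360,::-1],None,fx=4,fy=4,interpolation=cv2.INTER_CUBIC))
E
```

```text
t 19.48 at [ 0.5559 -0.3721  0.1407] rot [-1.7993e+02 -7.0000e-02 -8.9990e+01] ft [0.4 0.3 0.6] gap 0.0923 jp [-0.12  0.8   1.03  1.66 -0.75  1.13 -0.45]
  shift [-0.0011 -0.      0.0071] turn 0.0
```

View pics/s4.png

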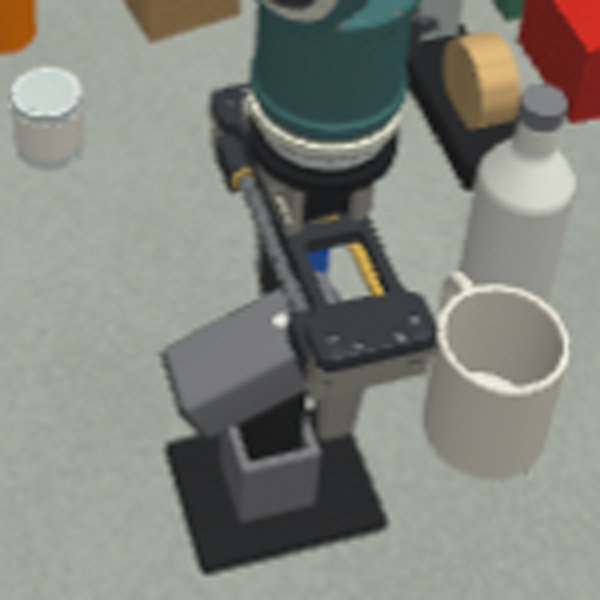

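>>> move_arm(
  moves=[
    [[-0.001, 0, 0.007, 0], [0, 0, 0, 0], [0, 0, 0, 0], [0, 0, 0, 0], [0, 0, 0, 0], [0, 0, 0, 0]],
  ],
  fingers=1,
  squeeze=30,
)

```text
t: 20.27
eef_pos: [0.5557, -0.3703, 0.1327]
tcp_rot: [-3.141, -0.0, -1.57]
ft_force: [-0.1, -0.3, 0.9]
finger_gap: 0.0462
```

```bash
python3 - <<'E'
from h import *
go([.556,-.371,.1336],-90)
E
```

```text
t 20.27 at [ 0.5557 -0.3703  0.1327] rot [-179.99   -0.    -89.98] ft [-0.1 -0.3  0.9] gap 0.0462 jp [-0.12  0.8   1.02  1.67 -0.75  1.12 -0.45]
  shift [ 0.0007 -0.0003 -0.0009] turn 0.0
```

>>> move_arm(
  moves=[
    [[0, 0, -0.008, 0], [0, 0, -0.015, 0], [0, 0, -0.02, 0], [0, 0, -0.02, 0], [0, 0, -0.02, 0], [0, 0, -0.01, 0], [0, 0, 0, 0]],
  ],
)

```text
t: 21.15
eef_pos: [0.5558, -0.3704, 0.2265]
tcp_rot: [-3.14, -0.0, -1.57]
ft_force: [-0.9, -0.3, -2.5]
finger_gap: 0.046
```

```bash
python3 - <<'E'
from h import *
go([.556,-.371,.2266],-90)
p,d=shot("side",5);cv2.imwrite("pics/s5.png",cv2.resize(p[170:350,210:360,::-1],None,fx=3.3,fy=3.3,interpolation=cv2.INTER_CUBIC))
E
```

```text
t 21.15 at [ 0.5558 -0.3704  0.2265] rot [-1.7993e+02 -2.0000e-02 -8.9970e+01] ft [-0.9 -0.3 -2.5] gap 0.046 jp [-0.16  0.71  1.11  1.59 -0.66  1.26 -0.51]
  shift [ 0.0006 -0.0002 -0.0001] turn 0.0
```

View pics/s5.png

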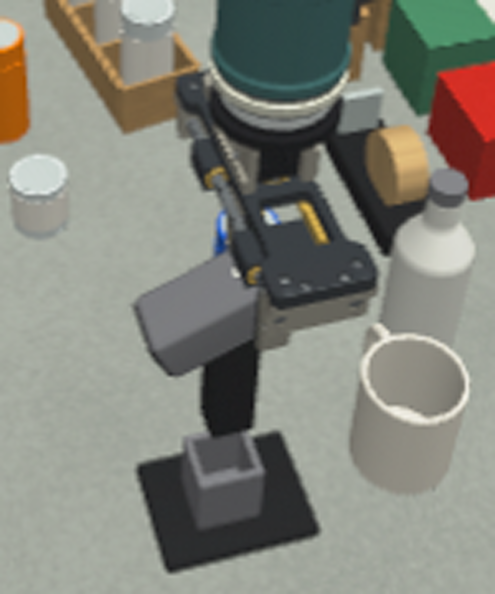

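>>> move_arm(
  moves=[
    [[0, 0, 0, 0], [0, 0, 0, 0], [0, 0, 0, 0]],
  ],
  squeeze=8,
)

```text
t: 21.58
eef_pos: [0.5554, -0.3702, 0.2252]
tcp_rot: [3.141, 0.0, -1.571]
ft_force: [-0.0, -0.5, -2.8]
finger_gap: 0.0455
```

```bash
python3 - <<'E'
from h import *
go([.556,-.371,.2266],-90)
print(ctrl.sense()["torque"])
p,d=shot("side",6);cv2.imwrite("pics/s6.png",cv2.resize(p[170:350,210:360,::-1],None,fx=3.3,fy=3.3,interpolation=cv2.INTER_CUBIC))
E
```

```text
t 21.57 at [ 0.5554 -0.3702  0.2252] rot [ 1.7996e+02  1.0000e-02 -8.9990e+01] ft [-0.  -0.5 -2.8] gap 0.0455 jp [-0.16  0.71  1.11  1.59 -0.66  1.25 -0.51]
  shift [ 0.0008 -0.0006 -0.0014] turn 0.0
[0.00257603 0.0724284  0.00852484]
```

View pics/s6.png

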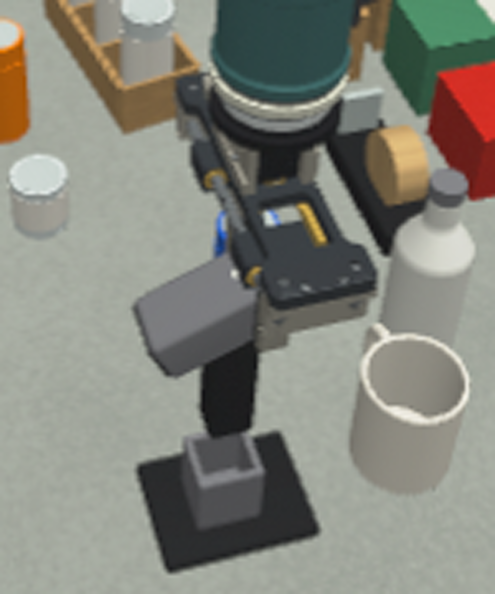

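>>> move_arm(
  moves=[
    [[0, 0, 0, 0], [0, 0, 0, 0]],
  ],
  squeeze=5,
)

```text
t: 21.88
eef_pos: [0.5556, -0.3703, 0.2256]
tcp_rot: [3.142, 0.0, -1.571]
ft_force: [0.1, -0.7, -2.4]
finger_gap: 0.0462
```

```bash
python3 - <<'E'
from h import *
go([.556,-.371,.2266],-90)
print(ctrl.sense()["torque"])
p,d=shot("side",7);cv2.imwrite("pics/s7.png",cv2.resize(p[170:350,210:360,::-1],None,fx=3.3,fy=3.3,interpolation=cv2.INTER_CUBIC))
E
```

```text
t 21.88 at [ 0.5556 -0.3703  0.2256] rot [180.     0.   -89.98] ft [ 0.1 -0.7 -2.4] gap 0.0462 jp [-0.16  0.71  1.11  1.59 -0.66  1.25 -0.51]
  shift [ 0.0007 -0.0004 -0.001 ] turn 0.0
[-0.03141382  0.11515593  0.00229467]
```

View pics/s7.png

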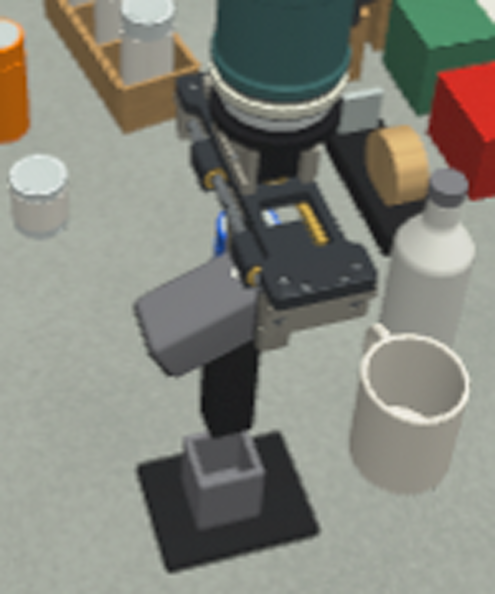

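>>> move_arm(
  moves=[
    [[0, 0, 0, 0], [0, -0.015, 0, 0], [0, -0.03, 0, 0], [0, -0.015, 0, 0], [0, 0, 0.02, 0], [0, 0, 0.03, 0], [0, 0, 0.02, 0], [0, 0, 0, 0]],
  ],
  squeeze=12,
)

```text
t: 22.92
eef_pos: [0.6144, -0.3694, 0.1532]
tcp_rot: [3.138, 0.002, -1.571]
ft_force: [0.3, 0.6, -1.6]
finger_gap: 0.0459
```

```bash
python3 - <<'E'
from h import *
go([.507,-.371,.156],-90)
print(ctrl.sense()["torque"])
p,d=shot("side",8);cv2.imwrite("pics/s8.png",cv2.resize(p[170:350,210:360,::-1],None,fx=3.3,fy=3.3,interpolation=cv2.INTER_CUBIC))
E
```

```text
t 22.93 at [ 0.6144 -0.3694  0.1532] rot [ 1.7981e+02  1.1000e-01 -9.0010e+01] ft [ 0.3  0.6 -1.6] gap 0.0459 jp [-0.11  0.85  1.02  1.51 -0.75  1.21 -0.53]
  shift [ 0.0016  0.1074 -0.0025] turn -0.0
[ 0.01463153  0.0644665  -0.01248609]
```

View pics/s8.png

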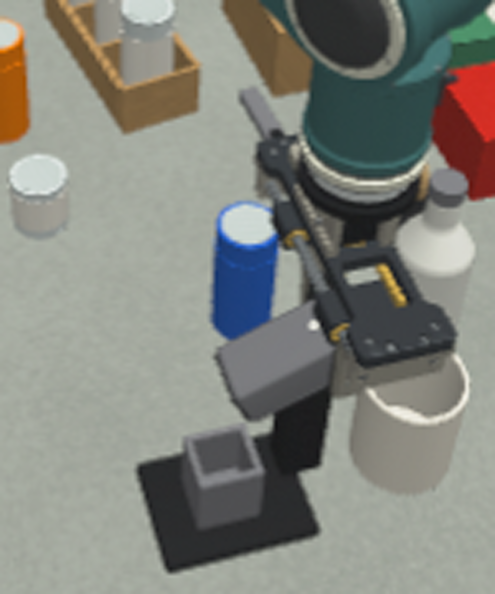

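>>> move_arm(
  moves=[
    [[0, 0.01, 0, 0], [0, 0.013, 0, 0], [0, 0.013, 0, 0], [0, 0.013, 0, 0], [0, 0.013, 0, 0], [0, 0, 0, 0]],
  ],
)

```text
t: 23.72
eef_pos: [0.5519, -0.3703, 0.1556]
tcp_rot: [3.141, 0.001, -1.572]
ft_force: [0.5, -0.5, -1.8]
finger_gap: 0.0458
```

```bash
python3 - <<'E'
from h import *
go([.507,-.371,.156],-90)
print(ctrl.sense()["torque"])
p,d=shot("side",9);cv2.imwrite("pics/s9.png",cv2.resize(p[170:350,210:360,::-1],None,fx=3.3,fy=3.3,interpolation=cv2.INTER_CUBIC))
E
```

```text
t 23.73 at [ 0.5519 -0.3703  0.1556] rot [ 1.7994e+02  5.0000e-02 -9.0070e+01] ft [ 0.5 -0.5 -1.8] gap 0.0458 jp [-0.13  0.78  1.05  1.66 -0.73  1.15 -0.46]
  shift [ 0.0007  0.0449 -0.0003] turn -0.1
[ 0.00570828  0.06685311 -0.04352389]
```

View pics/s9.png

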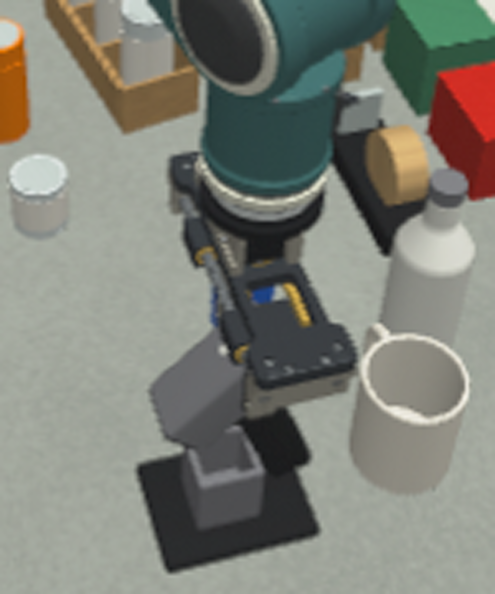

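>>> move_arm(
  moves=[
    [[0, 0.011, 0, 0], [0, 0.012, 0, 0], [0, 0.012, 0, 0], [0, 0.012, 0.002, 0], [0, 0.01, 0.005, 0], [0, 0.01, 0.005, 0], [0, 0.005, 0.007, 0], [0, 0, 0, 0]],
  ],
)

```text
t: 24.78
eef_pos: [0.4804, -0.3702, 0.1358]
tcp_rot: [3.14, 0.001, -1.571]
ft_force: [0.6, 0.3, -2.2]
finger_gap: 0.0459
```

```bash
python3 - <<'E'
from h import *
go([.507,-.371,.156],-90)
print(ctrl.sense()["torque"])
p,d=shot("side",10);cv2.imwrite("pics/s10.png",cv2.resize(p[170:350,190:340,::-1],None,fx=3.3,fy=3.3,interpolation=cv2.INTER_CUBIC))
E
```

```text
t 24.77 at [ 0.4804 -0.3702  0.1358] rot [ 1.7989e+02  4.0000e-02 -9.0020e+01] ft [ 0.6  0.3 -2.2] gap 0.0459 jp [-0.13  0.72  1.06  1.83 -0.72  1.05 -0.35]
  shift [ 0.0007 -0.0266 -0.0202] turn -0.0
[-0.01288448  0.14612704  0.03076894]
```

View pics/s10.png

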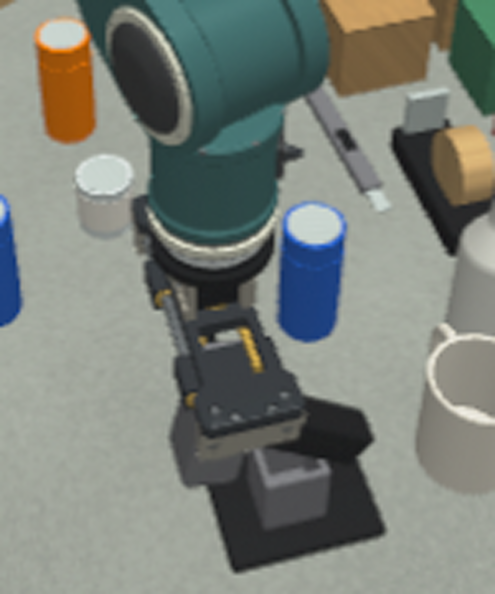

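>>> move_arm(
  moves=[
    [[0, 0, 0, 0], [0, 0, -0.01, 0], [0, 0, -0.025, 0], [0, 0, -0.035, 0], [0, 0, -0.04, 0], [0, 0, -0.035, 0], [0, 0, -0.01, 0], [0, 0, 0, 0]],
  ],
  squeeze=35,
)

```text
t: 25.82
eef_pos: [0.4816, -0.3701, 0.2915]
tcp_rot: [-3.141, 0.0, -1.57]
ft_force: [1.0, 0.2, -2.3]
finger_gap: 0.0456
```

```bash
python3 - <<'E'
from h import *
go([.56,.3,.29],-90)
print(ctrl.sense()["torque"])
p,d=shot("side",11);cv2.imwrite("pics/s11.png",cv2.resize(p[150:350,180:340,::-1],None,fx=3,fy=3,interpolation=cv2.INTER_CUBIC))
E
```

```text
t 25.82 at [ 0.4816 -0.3701  0.2915] rot [-1.7998e+02  2.0000e-02 -8.9960e+01] ft [ 1.   0.2 -2.3] gap 0.0456 jp [-0.24  0.56  1.23  1.68 -0.55  1.3  -0.47]
  shift [-0.67   -0.0788  0.0017] turn 0.0
[-0.02564878  0.23468511 -0.01241628]
```

View pics/s11.png

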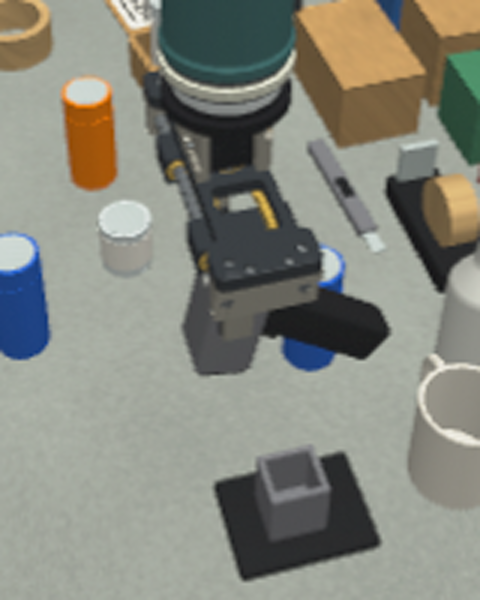

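```bash
python3 - <<'E'
from h import *
p,d=load("side",11);P=cloud("side",d);s=ctrl.sense()
V=p.max(2)
G=s["eef_pos"]+np.array([0,0,.019]); 
m=(P[...,0]>G[0]-.06)&(P[...,0]<G[0]+.2)&(abs(P[...,1]+.37)<.032)&(P[...,2]>.16)&(P[...,2]<G[2]+.03)
rel=P-G
# handle side face: y about -.385, dark
h=m&(rel[...,0]>.045)&(abs(P[...,1]+.386)<.006)
q=rel[h][:,[0,2]]; print("handle",len(q),q.min(0),q.max(0))
c,sz,a=cv2.minAreaRect(np.float32(q*1000)); print(c,sz,a)
u=np.linalg.svd(q-q.mean(0))[2][0]; print("pca dir",u,"below level deg",np.degrees(np.arctan2(-u[1]*np.sign(u[0]),abs(u[0]))))
f=m&(rel[...,2]<-.02)&(rel[...,0]<.05)&(P[...,1]<-.388)
q=rel[f][:,[0,2]];print("head",len(q),q.min(0),q.max(0))
# front face: lowest points of side face per x
for x in np.arange(-.05,.05,.008):
    w=q[abs(q[:,0]-x)<.004]
    if len(w): print(round(x,3),round(w[:,1].min(),4),round(w[:,1].max(),4))
for z in np.arange(-.09,-.02,.008):
    w=q[abs(q[:,1]-z)<.004]
    if len(w): print("z",round(z,3),round(w[:,0].min(),4),round(w[:,0].max(),4))
# top(front/left) face: 
E
```

```text
handle 382 [ 0.04505871 -0.09612106] [ 0.12130047 -0.02016737]
(75.8319320678711, -59.76415252685547) (34.00994110107422, 93.81214904785156) 53.53923034667969
pca dir [ 0.77223833 -0.63533295] below level deg 39.44468333541429
head 235 [-0.02587479 -0.06860184] [ 0.02002229 -0.02069004]
-0.026 -0.0613 -0.0412
-0.018 -0.0643 -0.0207
-0.01 -0.0686 -0.0225
-0.002 -0.0652 -0.0309
0.006 -0.0678 -0.0297
0.014 -0.0598 -0.0207
0.022 -0.033 -0.0242
z -0.066 -0.0173 0.01
z -0.058 -0.0259 0.0125
z -0.05 -0.0255 0.0147
z -0.042 -0.0234 0.0162
z -0.034 -0.0211 0.0182
z -0.026 -0.0191 0.02
```

>>> move_arm(
  moves=[
    [[-0.015, -0.003, 0, 0], [-0.03, -0.006, 0, 0], [-0.04, -0.008, 0, 0], [-0.04, -0.008, 0, 0], [-0.04, -0.008, 0, 0], [-0.04, -0.008, 0, 0], [-0.04, -0.008, 0, 0], [-0.04, -0.008, 0, 0]],
  ],
)

```text
t: 26.88
eef_pos: [0.5378, -0.0835, 0.2901]
tcp_rot: [3.139, 0.0, -1.57]
ft_force: [-0.3, -0.6, -2.0]
finger_gap: 0.0462
```

>>> move_arm(
  moves=[
    [[-0.04, -0.008, 0, 0], [-0.04, -0.008, 0, 0], [-0.04, -0.008, 0, 0], [-0.04, -0.008, 0, 0], [-0.04, -0.008, 0, 0], [-0.04, -0.008, 0, 0], [-0.04, -0.008, 0, 0], [-0.04, -0.008, 0, 0]],
  ],
)

```text
t: 27.88
eef_pos: [0.6017, 0.2361, 0.2895]
tcp_rot: [3.139, -0.001, -1.571]
ft_force: [0.5, 0.8, -2.5]
finger_gap: 0.046
```

>>> move_arm(
  moves=[
    [[-0.035, -0.007, 0, 0], [-0.025, -0.005, 0, 0], [-0.01, 0, 0, 0], [0, 0, 0, 0], [0, 0, 0, 0]],
  ],
)

```text
t: 28.5
eef_pos: [0.6143, 0.303, 0.2915]
tcp_rot: [3.141, -0.0, -1.573]
ft_force: [-0.5, -0.5, -2.4]
finger_gap: 0.0461
```

```bash
python3 - <<'E'
from h import *
go([.616,.312,.278],-90)
for n in("side","top"):
    p,d=shot(n,12);cv2.imwrite(f"pics/{n}12.png",cv2.resize(p[:,:,::-1],(768,576),interpolation=cv2.INTER_CUBIC))
    if n=="side": cv2.imwrite("pics/s12c.png",cv2.resize(p[90:190,180:320,::-1],None,fx=5,fy=5,interpolation=cv2.INTER_CUBIC))
E
```

```text
t 28.5 at [0.6143 0.303  0.2915] rot [ 1.7998e+02 -2.0000e-02 -9.0110e+01] ft [-0.5 -0.5 -2.4] gap 0.0461 jp [-1.24  0.77  1.28  1.47 -0.74  1.44 -1.52]
  shift [-0.009  -0.0017  0.0135] turn -0.1
```

View pics/side12.png

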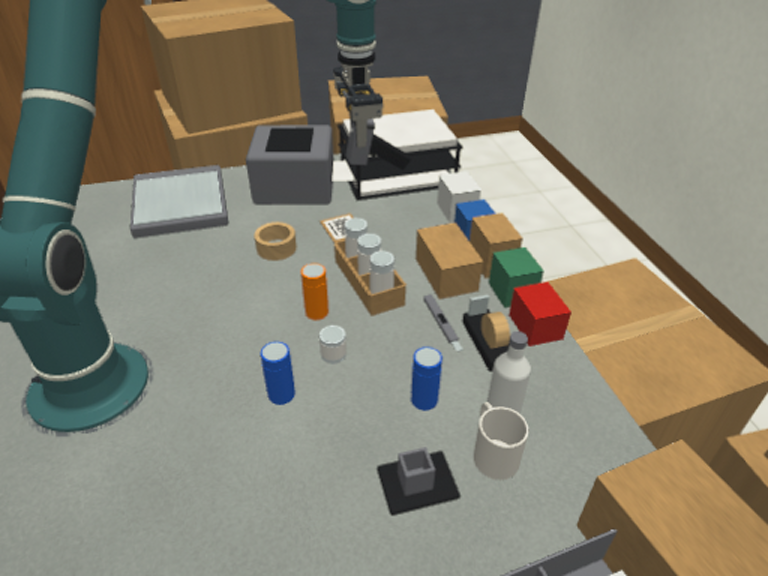

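View pics/top12.png

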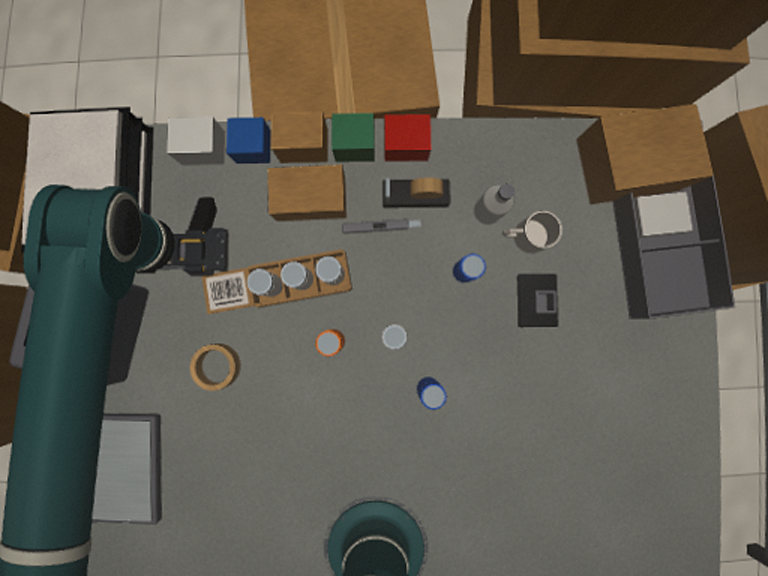

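>>> move_arm(
  moves=[
    [[-0.006, -0.002, 0.008, 0], [-0.002, 0, 0.005, 0], [0, 0, 0, 0], [0, 0, 0, 0], [0, 0, 0, 0], [0, 0, 0, 0]],
  ],
)

```text
t: 29.35
eef_pos: [0.6164, 0.3127, 0.2788]
tcp_rot: [-3.141, 0.0, -1.571]
ft_force: [0.9, -1.2, -2.1]
finger_gap: 0.0459
```

```bash
python3 - <<'E'
from h import *
go([.616,.312,.278],-90)
print("qd",np.abs(ctrl.sense()["qd"]).max())
s=ctrl.sense();G=s["eef_pos"]+np.array([0,0,.019])
for n in("side","top"):
    p,d=shot(n,13);P=cloud(n,d)-G
    if n=="side":
        cv2.imwrite("pics/s13c.png",cv2.resize(p[60:170,200:310,::-1],None,fx=5,fy=5,interpolation=cv2.INTER_CUBIC))
        m=(abs(P[...,1])<.034)&(P[...,0]>-.06)&(P[...,0]<.17)&(P[...,2]<.0)&(P[...,2]>-.12)
        h=m&(P[...,0]>.045)&(P[...,1]<-.008)&(P[...,1]>-.022); q=P[h][:,[0,2]]
        print("handle",len(q),cv2.minAreaRect(np.float32(q*1000)), np.median(P[h][:,1]))
        f=m&(P[...,2]<-.022)&(P[...,0]<.04)&(P[...,1]<-.012); q=P[f]
        print("head y",np.percentile(q[:,1],[5,50,95]))
        for z in np.arange(-.086,-.02,.006):
            w=q[abs(q[:,2]-z)<.003]
            if len(w): print("z",round(z,3),len(w),np.round(w[:,0].min(),4),np.round(w[:,0].max(),4))
E
```

```text
t 29.35 at [0.6164 0.3127 0.2788] rot [-1.7998e+02  1.0000e-02 -8.9990e+01] ft [ 0.9 -1.2 -2.1] gap 0.0459 jp [-1.23  0.79  1.26  1.47 -0.75  1.43 -1.52]
  shift [0.0007 0.0004 0.0008] turn 0.0
qd 0.0017098596033459509
handle 194 ((72.5860366821289, -59.84745407104492), (33.57883071899414, 89.70588684082031), 53.40515899658203) -0.013638042736126399
head y [-0.02535682 -0.02101283 -0.01335198]
z -0.074 1 0.0063 0.0063
z -0.068 13 -0.0235 0.0085
z -0.062 17 -0.0273 0.0128
z -0.056 21 -0.0282 0.0124
z -0.05 19 -0.0254 0.0356
z -0.044 22 -0.0247 0.0382
z -0.038 32 -0.0249 0.0389
z -0.032 28 -0.0219 0.0388
z -0.026 24 -0.0215 0.038
```

View pics/s13c.png

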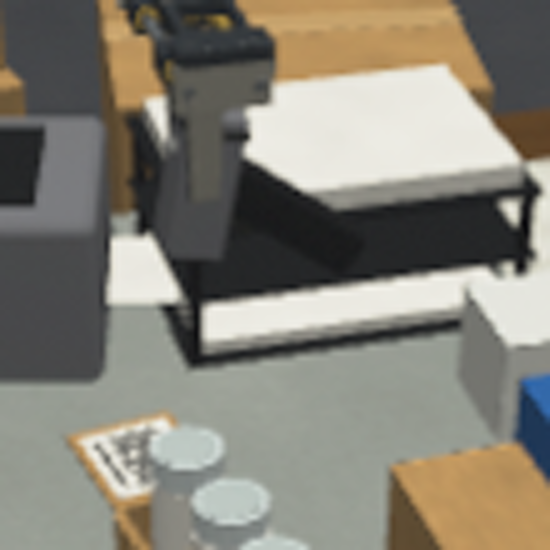

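>>> move_arm(
  moves=[
    [[0, 0, 0, 0], [0, 0, 0, 0], [0, 0, 0, 0], [0, 0, 0, 0], [0, 0, 0, 0], [0, 0, 0, 0], [0, 0, 0, 0], [0, 0, 0, 0]],
  ],
)

```text
t: 30.45
eef_pos: [0.6164, 0.3127, 0.2786]
tcp_rot: [-3.142, 0.0, -1.57]
ft_force: [-0.6, -0.4, -2.8]
finger_gap: 0.0457
```

```bash
python3 - <<'E'
from h import *
go([.616,.312,.278],-90)
s=ctrl.sense();G=s["eef_pos"]+np.array([0,0,.019])
p,d=shot("side",14);P=cloud("side",d)-G
h=(P[...,0]>.045)&(P[...,0]<.17)&(P[...,2]<0)&(P[...,2]>-.12)&(P[...,1]<-.008)&(P[...,1]>-.022); q=P[h][:,[0,2]]
print("handle",cv2.minAreaRect(np.float32(q*1000)))
p,d=shot("top",14);P=cloud("top",d)
for x,y,z in((.587,.228,.124),(.6,.157,.124),(.61,.088,.124)):
    m=(abs(P[...,2]-z)<.012)&(np.hypot(P[...,0]-x,P[...,1]-y)<.034); Q=P[m]; print(len(Q),Q.mean(0))
E
```

```text
t 30.45 at [0.6164 0.3127 0.2786] rot [-180.      0.    -89.98] ft [-0.6 -0.4 -2.8] gap 0.0457 jp [-1.23  0.79  1.26  1.47 -0.75  1.43 -1.52]
  shift [0.0007 0.0004 0.0006] turn 0.0
handle ((74.47967529296875, -61.291316986083984), (34.50263595581055, 90.66055297851562), 53.817108154296875)
236 [0.58658395 0.22573866 0.12376896]
234 [0.60069093 0.15665498 0.12388978]
227 [0.61013857 0.08607918 0.12398858]
```

Everything is steady, so I'm handing it in.

```bash
python3 -c "
from plant import ctrl
print(ctrl.job_done())"
```

```text
the job is handed in; nothing more can be done
None
```

The job is handed in at about 30.5 s, well under the 72 s limit. No verdict was reported.

- **Tins:** One loose tall tin went into each empty cell. In the last top view all three tin tops in the carton are at z ≈ 0.124 m (upright on the cell floor), and the packed tin had not moved measurably.
- **Scanner:** I drew it up out of the stand. The tool could only turn about its vertical axis, so I tilted the scanner by pushing its handle gently against the back of the socket while holding it with a light grip. I then gripped it firmly and carried it over the label.
- **Final pose:** The window looks about 12° off straight down from about 17 cm. By calculation its line of sight meets the label within a few millimetres of the middle.
- **Steadiness:** The arm stood still over the last second, and the wrist force was only about the scanner's weight, so the scanner is touching nothing but the gripper.

Two checks did not agree fully:

- **Slip in the grip:** The scanner slid about 15 mm in the grip during the tilt, so I aimed using its measured position.
- **Tilt and window position:** The estimates of the tilt differ by about 3° and those of the window position by 2–4 mm. Both are well within tolerance.

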